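# Press the veneered lid rail in the bench locking pliers

### The arm

A 6-joint arm with a two-finger parallel gripper is mounted at the origin on the work surface. World frame = base frame: x ahead of the robot, y to its left, z up, the work surface at z = 0. Lengths are in mm, angles in rad, forces in N, time in s.
With the tool pointing down it reaches from about 375 to 825 mm from the base axis. Payload 5.5 kg.
Tool frame: the origin (TCP) lies between the finger pads; the fingertips stand 25 mm ahead of it and the grasp point (between the pads) lies 6 mm ahead of it; z points along the fingers, y is the direction in which the jaws open and shut (so a half turn about z gives the same grasp; the last joint's range is limited). The gripper opens to 85 mm and grips with 20 to 120 N. Pads are 22 mm wide; open, the fingers measure 114 mm over their backs; the gripper's body (76 mm by 85 mm) begins 54 mm behind the grasp point. The pads swing forward as they close: fully open they stand 13 mm farther back than shut.
Start: joints at [1.148, 0.314, -0.047, 1.21, 0, 1.571], TCP at [246.186, 547.163, 256.299] pointing down, gripper open.
Joint ranges: [-2.67, 2.67], [-0.69, 1.73], [-1.03, 1.25], [-2.08, 2.16], [-1.42, 1.45], [-3.14, 3.14]. Speed limits (rad/s): [2.39, 2.39, 3.01, 3.14, 3.14, 3.14].

### API

Orientations are given as a rotation vector (axis times angle).
In Python, from rig import r gives the robot as it stands. The module is installed in compiled form; this text tells all that it offers.
- The arm moves only by the tool servo_tool, never from a script. Its argument "motion" is a list that holds one entry, the list of rows, each a list of 4 numbers: the shift along the tool's x, y, z as a fraction of full scale, then the turn about the tool's z as a fraction of full scale. A call has 1 to 20 rows; each row shifts and turns the commanded pose from where the row before left it, along the tool's axes as they then stand; what a row does not reach is not made up. Full scale, the value 1, is 20 mm for a shift and 5 degrees for a turn. A row lasts 1/12 s, in which the tool goes at most 41.7 mm and 7.16 degrees, less where a joint would pass 70% of its speed; a pose out of reach is approached as far as the arm can. A call with a number of a shift or a turn outside -1 to 1 is refused whole. A call with a gripper value outside its range is refused whole. "claw" is the gripper command: -1 is shut, 1 is fully open, values between are in proportion, set as the call begins (left out, the last holds). The fingers move at their own pace and stop on an object; "grip_force" is the grip in N (left out, the last holds). Time passes only in rows, so rows that do not move let the fingers close. It gives the time, the measured TCP pose, the force and the opening at its end, in the units of the state.
- r.get_state(): the state, without advancing time (a new reading comes with each control period).
- r.camera(name): name is "side" or "top" or "wrist"; returns the picture (384x512x3 uint8, red, green, blue); there is no depth.
- r.calibration(name): a dict with "camera_matrix" (3x3 intrinsics, pixels), "k1" (the pictures are not rectified: a ray, as slopes to the right and down, at radius r is drawn at 1 + k1 r^2 times it, then the intrinsics apply), "world_from_camera" (4x4, takes a point from camera to world coordinates). Camera axes: x right, y down, z forward; pixel columns grow to the right and rows downward; lengths in mm; the calibration is good to about 2 mm. A picture is of the moment at which its call begins: read the wrist's pose just before it. calibration takes no time and is no camera call; for the wrist camera it gives the pose at the moment of the call.
- r.hand_in(): hands the job in, once; it reports no verdict.
The state is a dict: "time": time; "q": joint angles; "joint_velocities": joint speeds; "joint_torque": joint torques, N m; "position": TCP position; "tool_rot": TCP orientation; "force": force on the tool from outside, world axes, zero at the start; "torque": the same for the moment, N m; "grip_width": finger opening in mm.
Only numpy, scipy, OpenCV 4.12 (cv2) and the standard library are available. Lean on these libraries where they do the work, as an engineer would, in place of code of your own. Each camera call takes 0.05 s, during which the arm holds its last target. There are 200 camera calls.

### The job

Press the glued veneer onto the short lid rail that lies in the bench-mounted locking pliers: push the rail gently along its rest, feeling for the stop between the jaws, until its end bears firmly on it, then squeeze the plier handles past dead centre so that they lock on the rail by themselves, and let go for two seconds so the glue takes. Then pull the release lever so that the pliers spring open, leave the rail in place against the stop, force nothing and leave the other things on the bench alone.

Things in the scene. Friction and masses are not known exactly. Their poses are not given: they have to be found in the camera images.
- fixture: Locking pliers fixed flat on a base board (110 x 200 x 12 mm, ends at y=-40 mm; only bench under the handles). Origin on the bench below the pliers' head; jaws point to +y, handles to -y, jaws and handles close along x, z up. All hinges are upright; the pliers lie level, mid-plane 55 mm above the bench. Fixed jaw on the -x side (face x=-11, y to 85), fixed handle x=-17 to -9, y=-5 to -115, then a screw knob to y=-128.
- rail: The work: loose wooden lid rail with dark veneer on its +x side, 20 x 110 x 24 mm (x, y, z), about 80 g; origin in the centre of its underside, axes as the fixture's. It lies 43 mm above the bench on a rest, already between the jaws; it slides along the fixture's -y, guided by two low lips, 16 to 49 mm until it meets the stop. Its outer (+y) end is free to push on and at first overhangs the rest.
- rest_end (a point): Middle of the outer (+y) top edge of the wooden rest (32 mm wide, top 43 mm above the bench), at fixture y=155 mm. Lips 4 mm thick, 6 mm high run along both its sides, 24 mm apart. The stop between the jaws (24 mm wide, as high as the rail) is set by hand and not measured: its face is somewhere at fixture y=26 to 34, so the home rail's origin is at y=81 to 89 mm; feel for it with 5 to 15 N.
- fixed_grip (a point): Middle of the fixed handle at the place to squeeze, fixture x=-13, y=-95 mm (8 mm thick across x, 16 mm high; does not move).
- handle_grip (a point): Middle of the moving handle at the place to squeeze (8 mm thick, 16 mm high), 74 mm from its hinge at fixture x=-12, y=-25 mm; open it is at x=38, y=-80 mm, locked at x=13, y=-95 mm. It is on the +x side and swings to -x as it is squeezed. The outer faces of the handles are about 60 mm apart here when open, 34 mm when locked. Peak squeeze here about 10 to 15 N.
- lever_tab (a point): Middle of the release lever's finger tab (5 mm thick across x, 30 long, 18 high) on the inner (-x) side of the moving handle's tail, beyond the fixed handle; lever hinged 68 mm ahead of it on that handle. Locked: at fixture x=-8, y=-168 mm, handle tail 27 mm further to +x. Hook its -x side and pull to +x, 8 to 18 mm with 2 to 5 N (or pinch it to the handle): the handle springs open.
- plier_handle (a joint): Angle of the moving handle: 0 fully open, grows as it is squeezed; dead centre 0.31, solid end stop 0.39 rad, where it rests when locked on the rail. The squeeze force grows, then drops off as the handle passes dead centre and snaps to the stop by itself. A spring opens it unless it is locked; with no rail under the pad it does not lock.
- release_lever (a joint): Angle of the release lever to the moving handle: 0 at rest, grows as the tab is pulled towards the moving handle, at most 0.26 rad; a light spring returns it. It starts to act on the locked pliers at about 0.07.
- clamp_pad: Round sprung pad, 18 mm across, on the moving jaw (+x side; its arm, top 65 mm above the bench, reaches out to fixture x=60 mm and y=80 mm when open). Locked, it presses the rail onto the fixed jaw with about 20 N. Origin in the middle of its face.
- glue_tin: Bystander: small metal tin, 48 mm across, 50 mm high, beside the moving jaw. Origin under its centre.
- wax_block: Bystander: wax block 40 x 60 x 25 mm, beside the fixed jaw.
- awl: Bystander: 130 mm hand tool with a wooden handle, lying beside the fixed handle.
Things that resemble listed ones, but are neither listed nor needed, are in the scene too. Leave any green or turquoise look-alike of the rail alone.

How it is judged:
By the outcome, as a careful person would: the job done as asked, in the order asked, and still so for the second after the job is handed in, with the robot touching nothing.
It also fails if it takes over 66 s, if anything falls off the work surface, if the arm or the gripper's body presses on something with over 40 N, if the wrist force passes 120 N, or if a joint passes its speed limit or range.

## Working session

There is one attempt and no reset: what is moved stays moved. The work goes in short steps, Python scripts to look and compute and a tool call to move; the robot and the scene stay as the last step left them, time stands still between calls to the robot, and variables do not carry over. Pictures are saved under pics/ and viewed, about 8 in all and at most 12, crops included, and the job is handed in when it is done.

Besides the shell and the picture viewer there is one more tool, called after ">>>" as name([rows], argument=value, ...), one row to a line, values as JSON. servo_tool: Moves the arm, as the interface text tells. Its arguments: {"type":"object","properties":{"motion":{"type":"array"},"claw":{"type":"number"},"grip_force":{"type":"number"}},"required":["motion"]}

```bash
mkdir -p pics; cat > h.py <<'E'
import numpy as np, cv2
from rig import r
def snap(n,f):
    c=r.calibration(n); im=r.camera(n); cv2.imwrite(f'pics/{f}.png',im[:,:,::-1]); 
    np.save(f'pics/{f}.npy',dict(im=im,**c),allow_pickle=True); return im,c
def load(f): return np.load(f'pics/{f}.npy',allow_pickle=True).item()
def ray(c,u,v):
    K=np.array(c['camera_matrix']);k=c['k1'];T=np.array(c['world_from_camera'])
    d=np.array([(u-K[0,2])/K[0,0],(v-K[1,2])/K[1,1]]);s=d.copy()
    for _ in range(20): s=d/(1+k*(s@s))
    return T[:3,3],T[:3,:3]@np.array([s[0],s[1],1])
def onz(c,u,v,z):
    o,d=ray(c,u,v);return (o+d*(z-o[2])/d[2])
def proj(c,p):
    K=np.array(c['camera_matrix']);T=np.array(c['world_from_camera'])
    q=T[:3,:3].T@(np.array(p,float)-T[:3,3]);s=q[:2]/q[2];s=s*(1+c['k1']*(s@s))
    return K[:2,:2]@s+K[:2,2]
E
python3 - <<'E'
from h import *
a,c=snap('top','top0');b,d=snap('side','side0')
for k in (c,d): print(np.round(k['camera_matrix'],1).tolist(),k['k1'],np.round(k['world_from_camera'],3).tolist())
s=r.get_state();print(s)
cv2.imwrite('pics/t0.png',cv2.resize(a[:,:,::-1],(800,600),interpolation=cv2.INTER_CUBIC))
cv2.imwrite('pics/s0.png',cv2.resize(b[:,:,::-1],(800,600),interpolation=cv2.INTER_CUBIC))
E
```

```text
[[411.0, 0.0, 255.4], [0.0, 411.0, 190.2], [0.0, 0.0, 1.0]] -0.10336177816082158 [[-0.012, -0.984, 0.176, 407.261], [-1.0, 0.012, 0.001, 47.02], [-0.003, -0.176, -0.984, 1027.298], [0.0, 0.0, 0.0, 1.0]]
[[365.4, 0.0, 253.6], [0.0, 365.4, 187.9], [0.0, 0.0, 1.0]] -0.03593012973110147 [[0.829, -0.323, 0.457, 203.893], [-0.559, -0.499, 0.662, -424.438], [0.015, -0.804, -0.595, 528.469], [0.0, 0.0, 0.0, 1.0]]
{'time': 0.1, 'q': array([ 1.14801854e+00,  3.14152569e-01, -4.79791908e-02,  1.21024934e+00,
       -4.85409941e-06,  1.57080472e+00]), 'joint_velocities': array([ 7.44547933e-04, -1.16681996e-03,  2.41499957e-03, -1.11873114e-03,
       -5.98306544e-05, -1.41164215e-03]), 'joint_torque': array([-3.57298268e-04, -5.40767062e+01,  3.40541804e+01,  1.12039992e-02,
       -4.94720791e-05, -7.54074563e-06]), 'position': array([245.97167135, 546.71132047, 255.52238227]), 'tool_rot': array([-6.59106860e-01, -3.07133804e+00,  2.43528477e-03]), 'force': array([ 0.72283823,  0.7213134 , -0.34258548]), 'torque': array([ 0.02445638, -0.00858214,  0.02202995]), 'grip_width': 85.84181723558109}
```

View pics/t0.png

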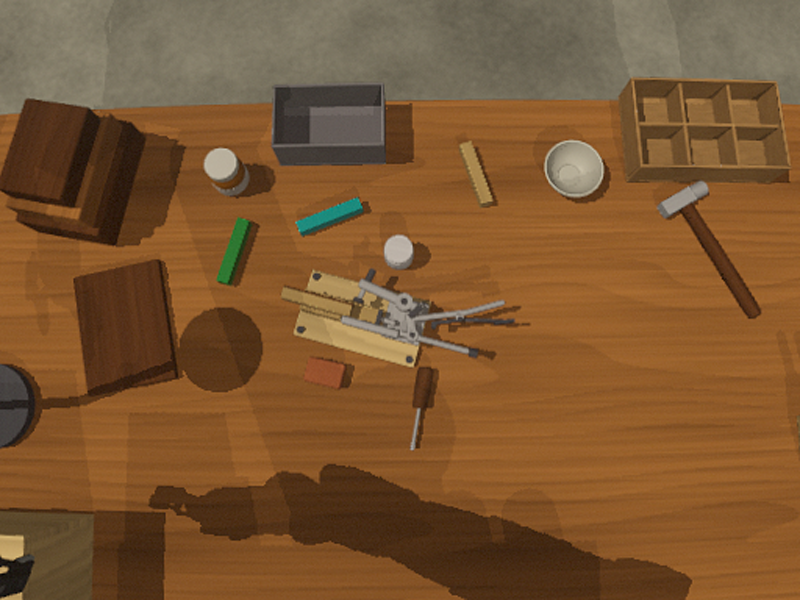

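View pics/s0.png

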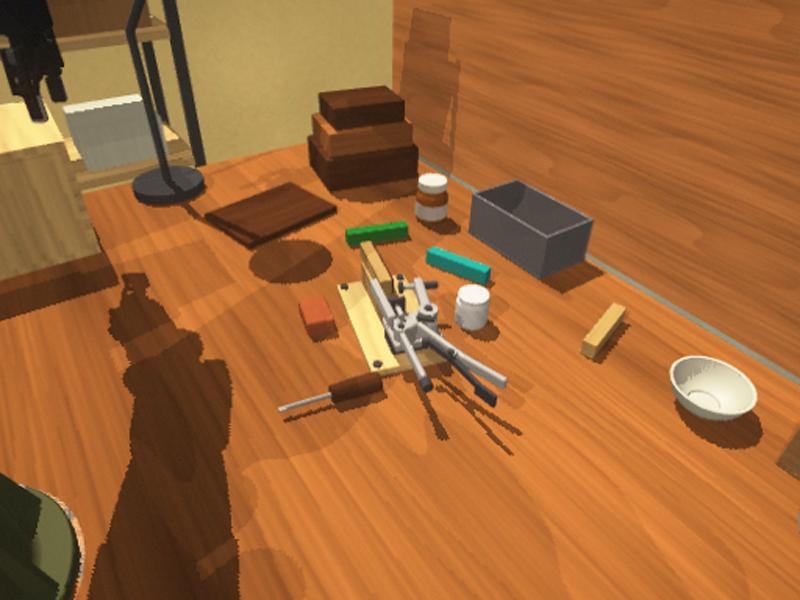

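Top view (800x600): the fixture is the tan board with bolts around (315,275)-(410,360). Its rail and rest end are at left (285,293), the moving handle tip at (505,303) and the fixed handle knob at (485,355). Bystanders are the tin (398,252), wax (325,372) and awl (420,400); the green and turquoise rails and the bare stick (477,173) are look-alikes. Next I enlarge the crop.

```bash
python3 - <<'E'
from h import *
a=load('top0')['im']
cv2.imwrite('pics/t0c.png',cv2.resize(a[160:245,175:345,::-1],(800,400),interpolation=cv2.INTER_CUBIC))
E
```

```text
(no output)
```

View pics/t0c.png

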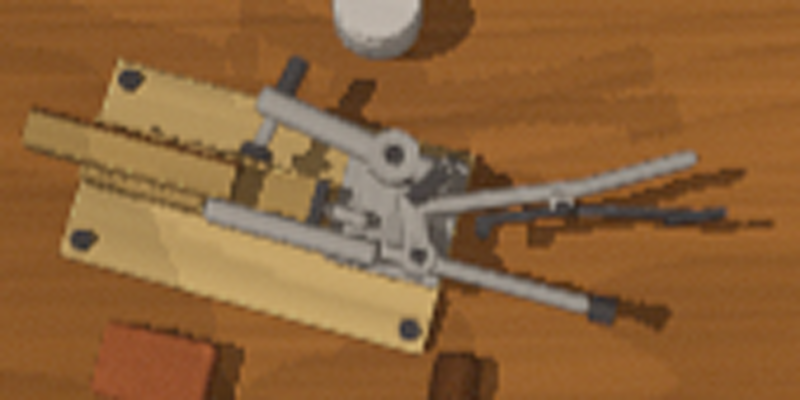

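The crop (x4.7, origin at 175,160) shows board corners at (122,60), (65,253) and (430,352). The rail's outer end is at (27,128), the knob tip at (617,312), the moving handle tail tip at (695,157), and the dark lever tab runs around (580-725,213).

```bash
cat >> h.py <<'E'
def crop0(u,v,z): return onz(load('top0'),175+u/4.706-0.4,160+v/4.706-0.4,z)
E
python3 - <<'E'
from h import *
from scipy.optimize import least_squares
# crop uv, z, fixture xy
P=[((122,60),12,(55,160)),((65,253),12,(-55,160)),((428,352),12,(-55,-40)),((617,312),55,(-13,-128))]
W=np.array([crop0(*p[0],p[1])[:2] for p in P]);F=np.array([p[2] for p in P],float)
def T(p,f): c,s=np.cos(p[2]),np.sin(p[2]); return f@np.array([[c,s],[-s,c]])+p[:2]
for idx in ([0,1,2],[0,1,2,3]):
    s=least_squares(lambda p:(T(p,F[idx])-W[idx]).ravel(),[550,20,0]);print(s.x,(T(s.x,F)-W).round(1).tolist())
p=s.x
def inv(w): c,s_=np.cos(p[2]),np.sin(p[2]);return (np.array(w)-p[:2])@np.array([[c,-s_],[s_,c]])
for n,u,z in [('railend mid',(27,128),67),('railend +x',(33,108),67),('railend -x',(23,148),67),('jawtip',(207,210),65),('tail tip',(695,157),63),('tab end',(725,213),64),('knobmid',(600,309),55),('lipend',(82,178),49),('movjaw tip',(298,62),55),('pad',(255,152),60)]:
    w=crop0(*u,z)[:2];print(n,w.round(1),inv(w).round(1))
E
```

```text
[ 5.41434555e+02  4.72422089e+01 -2.73368954e-01] [[1.0, -0.0], [-0.7, 0.6], [-0.3, -0.6], [0.5, -2.1]]
[ 5.41203157e+02  4.77412789e+01 -2.75760442e-01] [[1.1, 0.3], [-0.5, 1.1], [-0.6, 0.1], [0.0, -1.4]]
railend mid [589.5 226.9] [ -2.3 185.5]
railend +x [599.8 224. ] [  8.4 185.6]
railend -x [579.3 228.7] [-12.6 184.5]
jawtip [546.8 135.4] [-18.5  85.8]
tail tip [ 571.2 -111.7] [  72.3 -145.2]
tab end [ 542.2 -125.6] [  48.1 -166.5]
knobmid [495.5 -61.9] [ -14.2 -118. ]
lipend [566.5 201.3] [-17.5 154.6]
movjaw tip [624.7  89.7] [68.9 63.1]
pad [577.  111.5] [17.1 71.1]
```

>>> servo_tool([
  [[0, 0, 0, -0.84], [0, 0, 0, -0.84], [-0.72, -0.65, 0.2, 0], [-0.72, -0.65, 0.2, 0], [-0.72, -0.65, 0.2, 0], [-0.72, -0.65, 0.2, 0], [-0.72, -0.65, 0.2, 0], [-0.72, -0.65, 0.2, 0], [-0.72, -0.65, 0.2, 0], [-0.72, -0.65, 0.2, 0], [-0.72, -0.65, 0.2, 0], [-0.72, -0.65, 0.2, 0], [-0.72, -0.65, 0.2, 0], [-0.72, -0.65, 0.2, 0], [-0.72, -0.65, 0.2, 0], [-0.72, -0.65, 0.2, 0], [-0.72, -0.65, 0.2, 0]],
], claw=-1, grip_force=40)

```text
time: 1.52
position: [401.0, 299.6, 195.8]
tool_rot: [-0.432, -3.111, 0.001]
force: [0.7, 0.6, -0.3]
grip_width: 0.3
```

>>> servo_tool([
  [[-0.92, 0.05, 0.3, 0], [-0.92, 0.05, 0.3, 0], [-0.92, 0.05, 0.3, 0], [-0.92, 0.05, 0.3, 0], [-0.92, 0.05, 0.3, 0], [-0.92, 0.05, 0.3, 0], [-0.92, 0.05, 0.3, 0], [-0.92, 0.05, 0.3, 0], [-0.92, 0.05, 0.3, 0], [-0.92, 0.05, 0.3, 0], [-0.92, 0.05, 0.4, 0]],
])

```text
time: 2.43
position: [599.3, 255.7, 127.8]
tool_rot: [-0.433, -3.111, 0.0]
force: [-0.2, 1.3, 0.5]
grip_width: 0.1
```

```bash
python3 - <<'E'
from h import *
s=r.get_state();print(s['position'],s['force'])
w,c=snap('wrist','w1');b,d=snap('side','s1');t,_=snap('top','t1')
print(np.round(c['world_from_camera'],2).tolist())
im=np.zeros((600,800,3),np.uint8)
im[:300,:400]=cv2.resize(w,(400,300)); 
im[:300,400:]=cv2.resize(b[130:280,170:370],(400,300))
im[300:,:]=cv2.resize(t[120:240,140:300],(400,300),interpolation=cv2.INTER_CUBIC).repeat(1,1) if 0 else cv2.resize(t[160:235,150:350],(800,300),interpolation=cv2.INTER_CUBIC)
cv2.imwrite('pics/m1.png',im[:,:,::-1])
E
```

```text
[599.30197196 255.68753958 127.7542069 ] [-0.24873711  1.25686848  0.53111473]
[[0.27, 0.92, 0.28, 527.74], [0.96, -0.26, -0.08, 275.3], [-0.0, 0.29, -0.96, 247.8], [0.0, 0.0, 0.0, 1.0]]
```

View pics/m1.png

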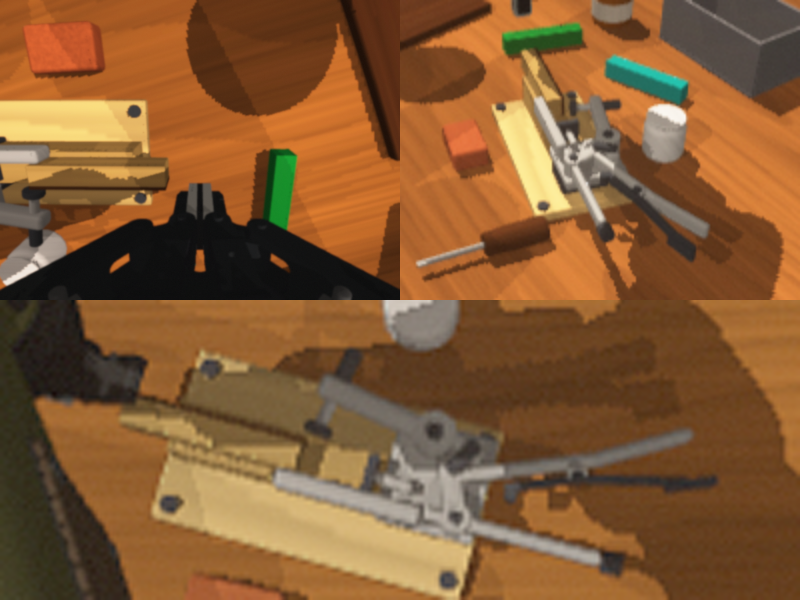

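The wrist panel shows the rail's free end at (165,172), with the fingers beyond it at (200,200) and the green look-alike to the right at (280,190). The rail lies on its rest, and the other panels agree. I check the rail end and the distance to the green block.

```bash
cat >> h.py <<'E'
p=np.array([541.2,47.7,-0.2758])
def inv(w): c,s=np.cos(p[2]),np.sin(p[2]);return (np.array(w)[:2]-p[:2])@np.array([[c,-s],[s,c]])
def fwd(f): c,s=np.cos(p[2]),np.sin(p[2]);return np.array(f)@np.array([[c,s],[-s,c]])+p[:2]
E
python3 - <<'E'
from h import *
c=load('w1');k=1.28
for n,u,z in [('rail mid top',(165,165),67),('rail end -x',(165,158),67),('rail +x bot',(166,188),43),('boltNE',(134,111),12),('bd corner',(147,100),12)]:
    print(n,inv(onz(c,u[0]*k,u[1]*k,z)).round(1))
im=load('top0')['im'];hsv=cv2.cvtColor(im,cv2.COLOR_RGB2HSV)
m=cv2.inRange(hsv,(50,120,40),(70,255,255));cs=cv2.findContours(m,0,2)[0];b=max(cs,key=cv2.contourArea)
print([inv(onz(load('top0'),*q,20)).round(0).tolist() for q in cv2.boxPoints(cv2.minAreaRect(b))])
print('tool',inv(r.get_state()['position']))
E
```

```text
rail mid top [ -8.9 188.2]
rail end -x [-14.6 188.5]
rail +x bot [ 22.  184.6]
boltNE [-43.5 152.6]
bd corner [-53.8 165.7]
[[-5.0, 307.0], [105.0, 305.0], [103.0, 280.0], [-7.0, 282.0]]
tool [ -1.29222152 215.40135081]
```

>>> servo_tool([
  [[0, 0, 0.5, 0], [0, 0, 0.5, 0], [0, 0, 0.5, 0], [0, 0, 0.5, 0], [0, 0, 0.5, 0], [0, -0.3, 0, 0], [0, -0.2, 0, 0], [0, -0.1, 0, 0]],
])

```text
time: 3.25
position: [595.0, 243.8, 78.3]
tool_rot: [-0.433, -3.111, 0.001]
force: [-0.4, -0.2, 0.6]
grip_width: 0.0
```

>>> servo_tool([
  [[0, -0.1, 0, 0], [0, -0.1, 0, 0], [0, -0.1, 0, 0], [0, -0.1, 0, 0], [0, -0.1, 0, 0], [0, -0.1, 0, 0]],
])

```text
time: 3.75
position: [592.1, 232.9, 78.5]
tool_rot: [0.432, 3.111, 0.001]
force: [0.1, 1.0, 0.3]
grip_width: -0.1
```

>>> servo_tool([
  [[0, -0.12, 0, 0], [0, -0.12, 0, 0], [0, -0.12, 0, 0], [0, -0.12, 0, 0], [0, -0.12, 0, 0], [0, -0.12, 0, 0], [0, -0.12, 0, 0], [0, -0.12, 0, 0], [0, -0.12, 0, 0], [0, -0.12, 0, 0]],
])

```text
time: 4.58
position: [585.4, 209.6, 78.3]
tool_rot: [-0.433, -3.112, 0.0]
force: [-0.4, 0.4, -0.2]
grip_width: -0.1
```

```bash
python3 - <<'E'
from h import *
print('tool',inv(r.get_state()['position']),r.get_state()['force'])
w,c=snap('wrist','w2');cv2.imwrite('pics/w2.png',cv2.resize(w[60:300,0:320,::-1],(800,600)))
E
```

```text
tool [ -1.58393964 167.83144764] [-0.37501743  0.44652447 -0.21232351]
```

View pics/w2.png

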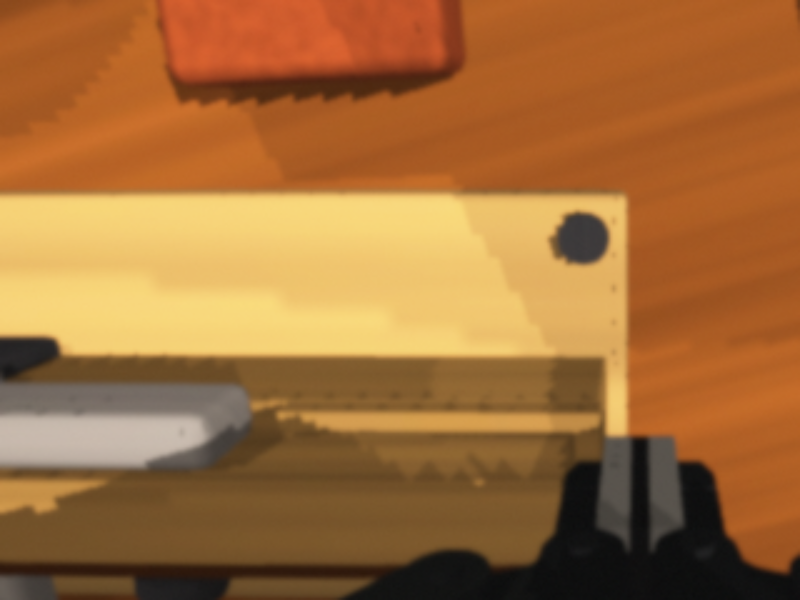

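The wrist view shows the rail end at about (575,445) touching or nearly touching the finger (left edge 565), with the rail straight between the lips. I keep pushing in finer steps.

>>> servo_tool([
  [[0, -0.06, 0, 0], [0, -0.06, 0, 0], [0, -0.06, 0, 0], [0, -0.06, 0, 0], [0, -0.06, 0, 0]],
])

```text
time: 5.05
position: [583.8, 204.0, 78.2]
tool_rot: [-0.432, -3.112, 0.0]
force: [0.7, 0.5, 0.4]
grip_width: 0.1
```

>>> servo_tool([
  [[0, -0.05, 0, 0], [0, -0.05, 0, 0], [0, -0.05, 0, 0], [0, 0, 0, 0]],
])

```text
time: 5.38
position: [584.2, 203.3, 79.1]
tool_rot: [0.431, 3.11, 0.007]
force: [3.1, 6.2, -0.1]
grip_width: 0.3
```

>>> servo_tool([
  [[0, -0.05, 0, 0], [0, -0.05, 0, 0], [0, 0, 0, 0]],
])

```text
time: 5.63
position: [584.4, 202.9, 79.6]
tool_rot: [0.429, 3.11, 0.013]
force: [2.9, 11.8, 0.5]
grip_width: -0.5
```

```bash
python3 - <<'E'
from h import *
s=r.get_state();print('tool',inv(s['position']),s['force'],s['torque'])
w,c=snap('wrist','w3');t,_=snap('top','t3')
im=np.zeros((600,800,3),np.uint8)
im[:300]=cv2.resize(w[190:300,60:353],(800,300));im[300:]=cv2.resize(t[160:235,150:350],(800,300),interpolation=cv2.INTER_CUBIC)
cv2.imwrite('pics/w3.png',im[:,:,::-1])
E
```

```text
tool [ -0.69091374 161.14407246] [ 2.92995097 11.81279971  0.54166705] [ 2.38359939 -0.6131957   0.02199677]
```

View pics/w3.png

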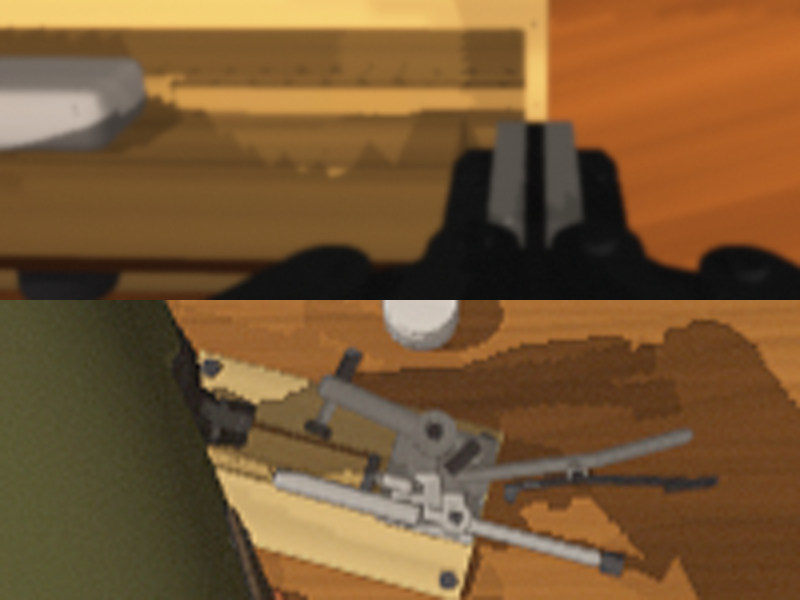

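The finger bears on the rail at (462,150). In the top view the rail's inner end meets the stop piece at (370,465). Force is about 12 N with no further motion, so the rail is home and I retreat.

>>> servo_tool([
  [[0, 0.05, 0, 0], [0, 0.05, 0, 0], [0, 0.15, 0, 0], [0, 0.5, 0, 0], [0, 0.5, 0, 0], [0, 0, -0.9, 0], [0, 0, -1, 0], [0, 0, -1, 0], [0, 0, -1, 0]],
])

```text
time: 6.48
position: [589.1, 223.9, 156.8]
tool_rot: [-0.432, -3.111, 0.001]
force: [0.5, 0.1, 0.7]
grip_width: -0.3
```

>>> servo_tool([
  [[-0.3, -0.9, 0, 0], [-0.3, -0.9, 0, 0], [-0.3, -0.9, 0, 0], [-0.3, -0.9, 0, 0], [-0.3, -0.9, 0, 0], [-0.3, -0.9, 0, 0], [-0.3, -0.9, 0, 0], [-0.3, -0.9, 0, 0], [-0.3, -0.9, 0, 0], [-0.3, -0.9, 0, 0], [-0.3, -0.9, 0, 0], [-0.3, -0.9, 0, 0], [-0.3, -0.9, 0, 0], [-0.3, -0.9, 0, 0], [-0.1, -0.7, 0, 0], [0, 0, 0, 0]],
])

```text
time: 7.82
position: [599.4, -58.1, 156.1]
tool_rot: [-0.436, -3.111, 0.002]
force: [0.0, -0.9, -0.2]
grip_width: 0.0
```

```bash
python3 - <<'E'
from h import *
s=r.get_state();print('tool',inv(s['position']),s['position'],s['force'],s['time'])
w,c=snap('wrist','w4');t,_=snap('top','t4')
im=np.zeros((600,800,3),np.uint8)
im[:300,:400]=cv2.resize(w,(400,300));im[:300,400:]=cv2.resize(load('side0')['im'][130:280,170:370],(400,300))
b,_=snap('side','s4');im[:300,400:]=cv2.resize(b[130:280,170:370],(400,300))
im[300:]=cv2.resize(t[160:235,150:350],(800,300),interpolation=cv2.INTER_CUBIC)
cv2.imwrite('pics/m4.png',im[:,:,::-1])
E
```

```text
tool [ 84.77294112 -85.98380878] [599.35433783 -58.11937398 156.11836572] [ 0.04255916 -0.85655458 -0.15938236] 7.8167
```

View pics/m4.png

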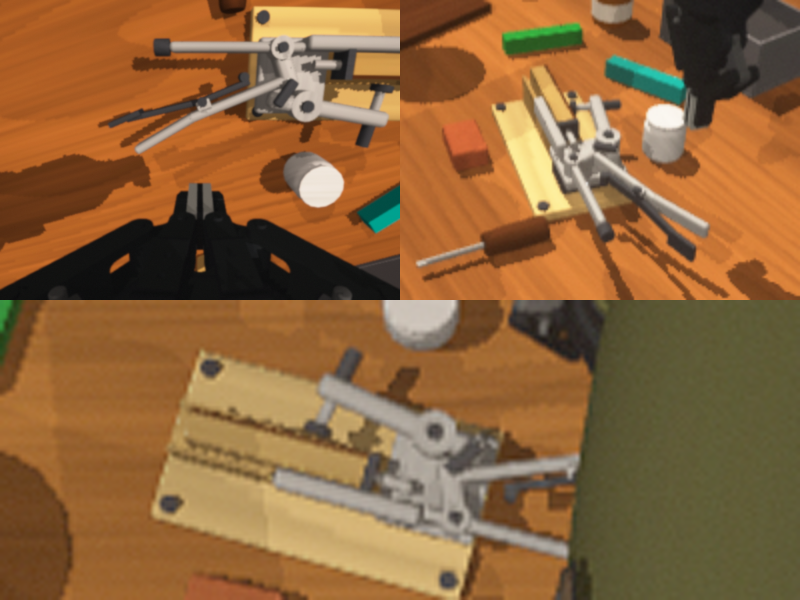

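The tool stands free beyond the moving handle, with the fingers clear of the tin. In the top panel the rail sits against the stop at (370,462), and the handle is still open. I descend and push it towards -x.

>>> servo_tool([
  [[0, 0, 0.9, 0], [0, 0, 0.9, 0], [0, 0, 0.9, 0], [0, 0, 0.9, 0], [0, 0, 0.85, 0], [0.4, 0, 0, 0], [0.4, 0, 0, 0], [0.2, 0, 0, 0], [0, 0, 0, 0]],
])

```text
time: 8.72
position: [579.6, -49.9, 68.5]
tool_rot: [0.431, 3.111, 0.0]
force: [-0.1, 0.5, 0.7]
grip_width: -0.1
```

>>> servo_tool([
  [[0.1, 0, 0, 0], [0.1, 0, 0, 0], [0.1, 0, 0, 0], [0.1, 0, 0, 0], [0, 0, 0, 0]],
])

```text
time: 9.13
position: [572.9, -48.5, 67.8]
tool_rot: [0.433, 3.111, -0.0]
force: [1.0, -0.2, 1.8]
grip_width: -0.5
```

```bash
python3 - <<'E'
from h import *
s=r.get_state();print('tool',inv(s['position']),s['position'],s['force'],s['time'])
t=load('t4')
for n,q,z in [('inner',(368,462),67),('outer-x',(190,437),67),('outer+x',(195,412),67)]: print(n,inv(onz(t,150+q[0]/4,160+q[1]/4-75,z)))
E
```

```text
tool [ 56.69207104 -83.96363375] [572.88483734 -48.5286537   67.78745662] [ 1.03156751 -0.17581747  1.80513854] 9.1333
inner [ 4.32094773 34.56802883]
outer-x [ -8.82354243 140.67580368]
outer+x [  6.43008323 142.09159784]
```

>>> servo_tool([
  [[0.1, 0, 0, 0], [0.1, 0, 0, 0], [0.1, 0, 0, 0], [0.1, 0, 0, 0]],
])

```text
time: 9.47
position: [565.5, -46.6, 67.5]
tool_rot: [0.433, 3.11, -0.001]
force: [3.8, -3.1, -0.4]
grip_width: 0.0
```

>>> servo_tool([
  [[0.1, 0, 0, 0], [0.1, 0, 0, 0], [0.1, 0, 0, 0], [0, 0, 0, 0]],
])

```text
time: 9.8
position: [561.5, -45.9, 68.2]
tool_rot: [0.433, 3.106, -0.003]
force: [8.2, -5.4, -0.9]
grip_width: -0.1
```

>>> servo_tool([
  [[0.1, 0, 0, 0], [0.1, 0, 0, 0], [0, 0, 0, 0]],
])

```text
time: 10.05
position: [558.4, -45.3, 68.6]
tool_rot: [0.433, 3.105, -0.005]
force: [8.3, -6.4, -0.3]
grip_width: -0.1
```

>>> servo_tool([
  [[0.1, 0, 0, 0], [0.1, 0, 0, 0], [0, 0, 0, 0]],
])

```text
time: 10.3
position: [553.8, -43.6, 68.6]
tool_rot: [0.433, 3.106, -0.003]
force: [6.4, -4.6, 2.5]
grip_width: 0.2
```

>>> servo_tool([
  [[0.1, 0, 0, 0], [0.05, 0, 0, 0], [0, 0, 0, 0]],
])

```text
time: 10.55
position: [547.1, -41.2, 66.9]
tool_rot: [-0.432, -3.109, -0.001]
force: [0.5, -0.7, -0.3]
grip_width: -0.1
```

>>> servo_tool([
  [[0.05, 0, 0, 0], [0.05, 0, 0, 0], [0, 0, 0, 0]],
])

```text
time: 10.8
position: [546.4, -40.9, 67.1]
tool_rot: [-0.432, -3.112, 0.0]
force: [1.4, -1.1, -1.2]
grip_width: -0.1
```

Force dropped from 10 N to about 0: it has snapped over. I back off, lift and look, which also lets the glue set.

>>> servo_tool([
  [[-0.1, 0, 0, 0], [-0.4, 0, 0, 0], [-0.8, 0, 0, 0], [0, 0, -1, 0], [0, 0, -1, 0], [0, 0, -1, 0], [0, 0, -1, 0]],
])

```text
time: 11.38
position: [571.7, -48.2, 147.9]
tool_rot: [-0.432, -3.111, -0.0]
force: [-1.0, -0.4, 0.8]
grip_width: -0.0
```

```bash
python3 - <<'E'
from h import *
s=r.get_state();print('tool',inv(s['position']),s['position'],s['force'],s['time'])
w,c=snap('wrist','w5');t,_=snap('top','t5')
im=np.zeros((600,800,3),np.uint8)
im[:450,:600]=cv2.resize(w,(600,450))
b,_=snap('side','s5');im[450:,600:]=cv2.resize(b[130:280,170:370],(200,150))
im[450:,:600]=cv2.resize(t[155:230,150:350],(600,150),interpolation=cv2.INTER_CUBIC)
cv2.imwrite('pics/m5.png',im[:,:,::-1])
E
```

```text
tool [ 55.41911427 -83.97318031] [571.65738891 -48.19119198 147.90221793] [-0.97960469 -0.44691986  0.84076556] 11.3833
```

View pics/m5.png

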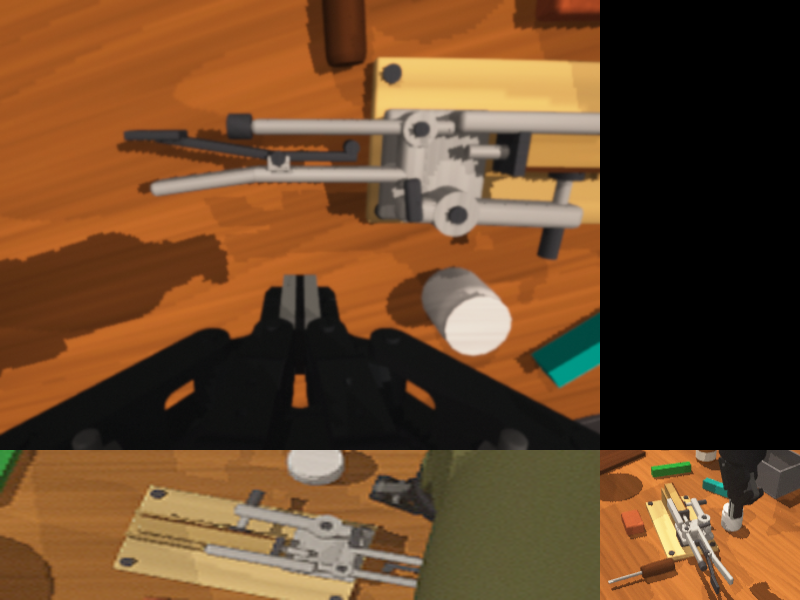

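The pliers are locked by themselves: in the wrist view the handles are parallel (fixed at y≈126, moving at y≈175), and the pad at (565,178) is on the rail. The lever tab is at (125-187,135) beyond the knob (240,126).

```bash
python3 - <<'E'
from h import *
c=load('w5');k=512/600
for n,u,z in [('tab tip',(124,134),64),('tab in end',(187,135),64),('tab -x edge',(155,130),64),('tab +x',(155,140),64),('knob end',(227,125),60),('tail tip',(152,188),63),('awl handle end',(350,65),15)]: print(n,inv(onz(c,u[0]*k,u[1]*k,z)).round(1))
im=load('top0')['im'];t=load('top0')
print('awl tip top', [inv(onz(t,u*.64,v*.64,10)).round(0).tolist() for u,v in [(424,370),(413,448)]])
E
```

```text
tab tip [  -9.4 -179.3]
tab in end [  -8.6 -145.1]
tab -x edge [ -11.3 -162.2]
tab +x [  -6.1 -162.7]
knob end [ -13.6 -124. ]
tail tip [  20.4 -167.7]
awl handle end [-49.3 -52.6]
awl tip top [[-56.0, -55.0], [-178.0, -70.0]]
```

>>> servo_tool([
  [[0.67, -0.6, 0, 0], [0.67, -0.6, 0, 0], [0.67, -0.6, 0, 0], [0.67, -0.6, 0, 0], [0.67, -0.6, 0, 0], [0.67, -0.6, 0, 0], [0.65, -0.6, 0, 0], [0, 0, 0, 0], [0, 0, 0, 0], [0, 0, 0, 0], [0, 0, 0, 0], [0, 0, 0, 0], [0, 0, 0, 0], [0, 0, 0, 0], [0, 0, 0, 0], [0, 0, 0, 0], [0, 0, 0, 0], [0, 0, 0, 0], [0, 0, 0, 0], [0, 0, 0, 0]],
])

```text
time: 13.2
position: [458.8, -103.5, 147.3]
tool_rot: [0.433, 3.112, 0.0]
force: [-1.3, 0.3, 0.5]
grip_width: -0.2
```

>>> servo_tool([
  [[0, 0, 0, 0], [0, 0, 0, 0], [0, 0, 0, 0], [0, 0, 0, 0], [0, 0, 0, 0], [0, 0, 0, 0], [0, 0, 0.9, 0], [0, 0, 0.9, 0], [0, 0, 0.9, 0], [0, 0, 0.9, 0], [0, 0, 0.45, 0], [0, 0, 0, 0]],
])

```text
time: 14.2
position: [457.2, -103.1, 64.5]
tool_rot: [-0.432, -3.108, -0.0]
force: [-1.1, 0.8, -0.2]
grip_width: -0.5
```

```bash
python3 - <<'E'
from h import *
s=r.get_state();print('tool',inv(s['position']),s['position'],s['force'],s['time'])
w,c=snap('wrist','w6');cv2.imwrite('pics/w6.png',w[:,:,::-1])
E
```

```text
tool [ -39.79996808 -167.98704241] [ 457.15847399 -103.10021811   64.50498049] [-1.09991008  0.75461535 -0.18694709] 14.2
```

View pics/w6.png

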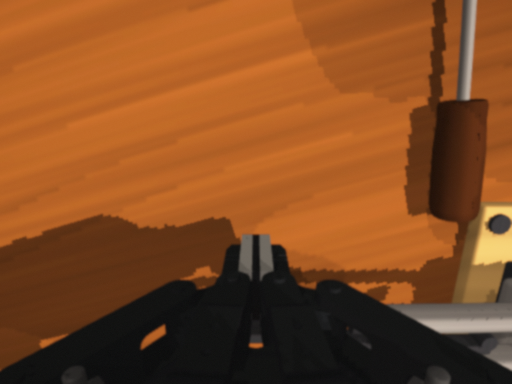

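The fingers are on the bench side of the tab, clear of the awl at (460,160). I now pull to +x.

>>> servo_tool([
  [[-0.3, 0, 0, 0], [-0.3, 0, 0, 0], [-0.1, 0, 0, 0], [-0.1, 0, 0, 0], [0, 0, 0, 0]],
])

```text
time: 14.67
position: [475.2, -108.1, 66.9]
tool_rot: [0.432, 3.11, -0.0]
force: [-0.6, -0.5, 0.3]
grip_width: 0.3
```

>>> servo_tool([
  [[-0.1, 0, 0, 0], [-0.1, 0, 0, 0], [-0.1, 0, 0, 0], [-0.1, 0, 0, 0]],
])

```text
time: 15.0
position: [481.5, -110.1, 66.2]
tool_rot: [-0.432, -3.111, 0.0]
force: [-2.6, 0.6, 2.1]
grip_width: -0.1
```

>>> servo_tool([
  [[-0.1, 0, 0, 0], [-0.1, 0, 0, 0], [-0.1, 0, 0, 0]],
])

```text
time: 15.25
position: [487.8, -111.7, 66.3]
tool_rot: [-0.432, -3.112, -0.0]
force: [-1.5, 0.5, 0.1]
grip_width: 0.4
```

>>> servo_tool([
  [[-0.1, 0, 0, 0], [-0.1, 0, 0, 0], [0, 0, 0, 0]],
])

```text
time: 15.5
position: [492.5, -112.9, 66.5]
tool_rot: [0.432, 3.11, 0.0]
force: [0.0, -0.5, 0.1]
grip_width: -0.1
```

```bash
python3 - <<'E'
from h import *
s=r.get_state();print('tool',inv(s['position']),s['position'],s['force'],s['time'])
b,_=snap('side','s7');t,_=snap('top','t7')
im=np.zeros((600,800,3),np.uint8)
im[:300,:400]=cv2.resize(load('s5')['im'][130:280,170:370],(400,300));im[:300,400:]=cv2.resize(b[130:280,170:370],(400,300))
im[300:]=cv2.resize(t[160:235,150:350],(800,300),interpolation=cv2.INTER_CUBIC)
cv2.imwrite('pics/m7.png',im[:,:,::-1])
E
```

```text
tool [  -3.09331409 -167.80153756] [ 492.52841342 -112.91756211   66.48181723] [ 0.01015856 -0.53845687  0.13828155] 15.5
```

View pics/m7.png

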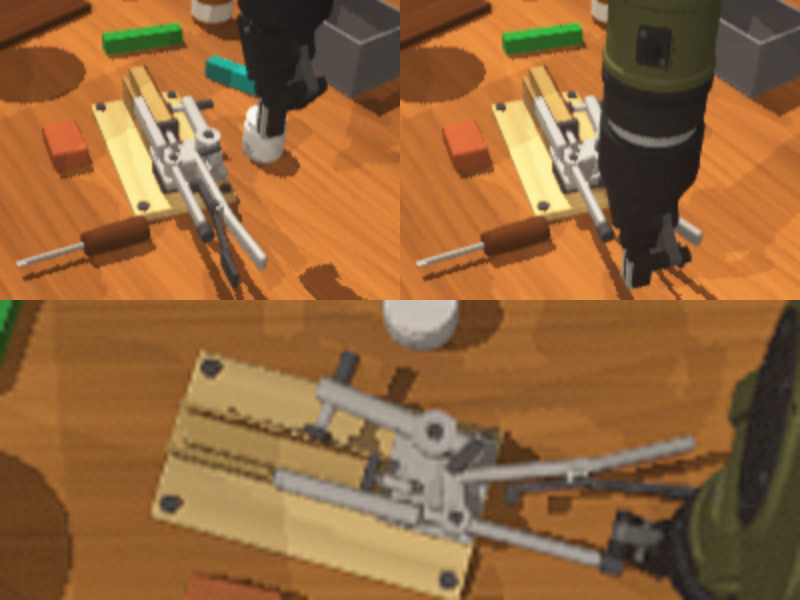

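The handle has sprung open: its tip at (692,440) matches the original open view, the pad is off the rail, and the rail is still at the stop. I withdraw.

>>> servo_tool([
  [[0.4, 0, 0, 0], [0.8, 0, 0, 0], [0.8, 0, 0, 0], [0, 0, -0.5, 0], [0, 0, -1, 0], [0, 0, -1, 0], [0, 0, -1, 0], [0, 0, -1, 0], [0, 0, -1, 0], [0, -0.9, 0, 0], [0, -0.9, 0, 0], [0, -0.9, 0, 0], [0, -0.9, 0, 0], [0, -0.9, 0, 0], [0, -0.9, 0, 0], [0, 0, 0, 0], [0, 0, 0, 0]],
])

```text
time: 17.02
position: [423.8, -206.4, 177.0]
tool_rot: [0.435, 3.11, -0.0]
force: [-0.3, 0.3, -0.3]
grip_width: 0.2
```

```bash
python3 - <<'E'
from h import *
s=r.get_state();print('tool',s['position'],s['force'],s['time'])
t,_=snap('top','t8');b,_=snap('side','s8');o=load('top0')['im']
im=np.zeros((600,800,3),np.uint8)
im[:300]=cv2.resize(t[160:235,150:350],(800,300),interpolation=cv2.INTER_CUBIC)
im[300:,:400]=cv2.resize(b[130:280,170:370],(400,300));im[300:,400:]=cv2.resize(t,(400,300))
cv2.imwrite('pics/m8.png',im[:,:,::-1])
d=cv2.absdiff(load('t4')['im'],t)[160:240,190:270].max();print(d)
E
```

```text
tool [ 423.80347716 -206.36541395  176.99223164] [-0.28770709  0.30539392 -0.2605537 ] 17.0167
69
```

View pics/m8.png

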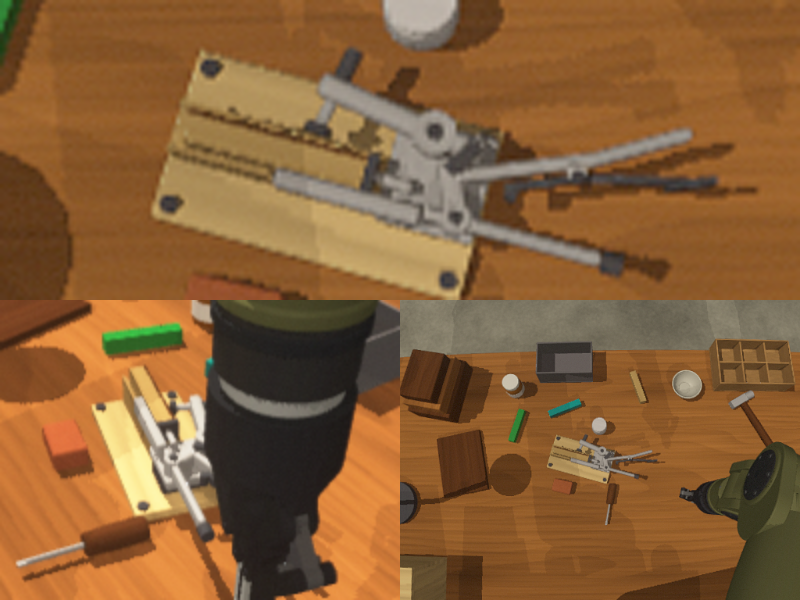

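The final view shows the pliers open, the rail's inner end at the stop piece (368,165), the bystanders in place and the robot clear.

```bash
python3 -c "
from rig import r
print(r.hand_in())"
```

```text
the job is handed in; nothing more can be done
None
```

The job is done and handed in at about 17 s on the robot's clock; the hand-in gives no verdict.

- **Rail:** I pushed it along the rest with closed fingers until it stopped moving, at about 12 N. The top camera then put its outer end at fixture y ≈ 141 mm, within the 136–144 mm expected for a home rail.
- **Locking:** I pushed only the moving handle, with the fixed handle taking the load. The squeeze peaked at about 10 N, then fell to nearly zero as the handle snapped over. The camera showed the pliers holding the locked position with nothing touching them. I stayed clear of them for about 3.5 s.
- **Release:** I hooked the lever tab and pulled it gently to +x, reading about 3.5 N at most. The handle sprang back to its original open position.

**Last checks:**
- The final top view shows the pliers open, the rail still against the stop, and the robot clear.
- The tin, wax block, awl and look-alike rails appear where they started.
- The rail's final place was judged by eye only. A pixel comparison with the view just after pushing did show differences (up to 69), which I put down to changed shadows from the arm but did not check further.
- The camera measured the rail's inner end at y ≈ 35 mm, just outside the stop's range of 26–34 mm, so there is a few millimetres of camera error.

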